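# Snap the lid onto a loaded microtube rotor and hold it down on its seal

### The job

Close the loaded centrifuge rotor: pick up its aluminium lid by the black knob, set it over the stud in the middle of the rotor and press it straight down until the snap fitting clicks. Do not leave the lid after the click but keep pressing, and finish with the robot still holding it firmly down on the red seal (about 12 N), without crushing it. Do not disturb the gold bucket, the tube rack or the jar of grease.

Things in the scene. Friction and masses are not known exactly. Their poses are not given: they have to be found in the camera images.
- rotor: Champagne-gold round microtube rotor, 172 mm across, standing on a black disc-shaped loading stand 164 mm across; the whole is fixed and does not move or turn. Origin on the bench under its centre, z up. Its rim top is 90 mm above the bench with a red seal ring on it, inside it is a dish with coloured tube caps that lie below the seal, and in the middle stands a steel stud.
- rotor_seat (a point): Point on the rotor's axis at the height of the top of the unsqueezed red seal, 94 mm above the bench: where the centre of the lid's underside (point lid_bore) comes when the lid is home. z up.
- stud_tip (a point): Top of the steel stud on the rotor's axis, 118 mm above the bench, 24 mm above rotor_seat. The stud is 15 mm thick; its tapered tip is 4 mm wide at the top and widens to 15 mm over the first 9 mm.
- snap (a point): Point on the stud's axis 10 mm above rotor_seat: centre of four sprung brass noses that stand 3 mm out of the stud. They meet the lid's lip when lid_bore is about 9 mm above rotor_seat; the push rises to about 13 N near 7 mm, then drops to nothing as the lip slips past (the click, 5 to 3 mm above the seat) and the noses draw the lid down; it rises again on the seal.
- seal: Red soft seal ring, 164 mm across and 6.5 mm wide, on the rotor's rim; origin at the centre of its top face, z up. It squeezes straight down by 1 mm for each 5 N of push, and is fully squeezed after 3 mm (15 N).
- lid_bore (a point): Centre of the underside of the loose lid, at the mouth of its bore; z up. Aluminium plate 164 mm across, 6 mm thick, blue ring on top, lying flat on the bench, knob up; about 0.16 kg. The bore opens below: a funnel 26 mm wide at the mouth narrows over 4.5 mm to a lip 17 mm wide and 2 mm high, above which it is 23 mm wide inside the knob, to 27 mm deep.
- lid_knob (a point): Centre to grip of the lid's black round knob, on the lid's axis 24 mm above lid_bore. The knob is 34 mm in diameter (41 mm at its foot, up to 11 mm above lid_bore) and its top is 38 mm above lid_bore; the plate's top is 6 mm above lid_bore. Round: any yaw of the grasp serves.
- bucket: Empty gold eight-sided centrifuge bucket, 92 mm across, 110 mm over its lugs, 90 mm tall, loose; origin under its centre. Leave it alone.
- rack: Blue tube rack with coloured tube caps, 66 x 120 mm, 39 mm tall, loose; origin under its centre. Leave it alone.
- grease: Small round jar of grease, 42 mm across, 48 mm tall, loose; origin under its centre. Leave it alone.
There are look-alikes about, which are no part of the job. Leave any blue or purple look-alike of the rotor alone.

How it is judged (in metres and radians):
On the way, in this order (a step that is already met when the one before it is completed fails the run):
1. the lid is lifted clear of the bench (height (world z) of lid_bore above 0.06 m and contact force between the fingers and lid above 1 N), for 0.1 s.
2. the lid has clicked home over the stud (z of lid_bore in the frame of rotor_seat below 0.002 m and horizontal distance between lid_bore and rotor_seat below 0.003 m), for 0.1 s.
At the end, for the whole second after the job is handed in: Through the last second the lid sits home on the rotor's seal (underside at most 1.5 mm above the seat, centred within 3 mm, level within 0.05 rad, still), the robot's fingers are on it and it presses on the seal with more than 6 N, more than its weight and the snap give (z of lid_bore in the frame of rotor_seat between -0.006 and 0.0015 m and horizontal distance between lid_bore and rotor_seat below 0.003 m and angle between lid_bore's own z axis and vertical below 0.05 rad and contact force between lid and seal above 6 N and contact force between the fingers and lid above 1 N and linear speed of lid below 0.02 m/s); the arm keeps its last pose, push and grip.
It fails at once if the lid is crushed: pressed on the rotor with more than 60 N (contact force between lid and rotor above 60 N).
It fails at once if the robot leaves the lid after it has clicked home (z of lid_bore in the frame of rotor_seat below 0.0015 m and horizontal distance between lid_bore and rotor_seat below 0.003 m and distance between the grasp point and lid_knob above 0.07 m).
It fails at once if the bucket is moved by more than 20 mm or tipped (distance of bucket from where it was at the start of the episode above 0.02 m or angle between bucket's own z axis and vertical above 0.3 rad).
It fails at once if the rack is moved by more than 20 mm (distance of rack from where it was at the start of the episode above 0.02 m).
It fails at once if the jar of grease is moved by more than 20 mm or tipped (distance of grease from where it was at the start of the episode above 0.02 m or angle between grease's own z axis and vertical above 0.3 rad).
It also fails if it takes over 54 s, if anything falls off the work surface, if the arm or the gripper's body presses on something with over 40 N, if the wrist force passes 120 N, or if a joint passes its speed limit or range.

### The arm

A 6-joint arm with a two-finger parallel gripper is mounted at the origin on the work surface. World frame = base frame: x ahead of the robot, y to its left, z up, the work surface at z = 0. Lengths are in m, angles in degrees, forces in N, time in s.
With the tool pointing down it reaches from about 0.35 to 0.925 m from the base axis. Payload 6.4 kg.
Tool frame: the origin (TCP) lies midway between the tips of the shut fingers; the grasp point (between the pads) lies 19 mm behind it; y points along the fingers, x is the direction in which the jaws open and shut, and the axes are right-handed (so a half turn about y gives the same grasp; the last joint's range is limited). The gripper opens to 94 mm and grips with 3 to 60 N. Pads are 16 mm wide; open, the fingers measure 119 mm over their backs; the gripper's body (75 mm by 177 mm) begins 78 mm behind the grasp point.
Start: joints at [-80.506, 14.043, 89.255, -0, 76.702, -9.975], TCP at [0.217, -0.613, 0.205] pointing down, gripper open.
Joint ranges: [-179.41, 179.41], [-58.25, 129.5], [7.25, 145.43], [-54.29, 234.29], [11.92, 165.04], [-157.13, 157.13]. Speed limits (degrees/s): [147.25, 147.25, 180, 180, 180, 180].

### API

Orientations are given as [roll, pitch, yaw] about the fixed x, y, z axes, in that order (R = Rz(yaw) Ry(pitch) Rx(roll)).
In Python, from cell import env gives the robot as it stands.
- The arm moves only by the tool move_arm, never from a script. Its argument "targets" is a list of rows, each a list of 3 entries, a list of its own where there are three numbers: the shift along the tool's x, y, z in m, then the turn, a rotation vector about the tool's x, y, z in rad, then the opening, from -1 (shut) to 1 (fully open), so that 0 is half open. In form: [[[dx, dy, dz], [wx, wy, wz], grip], ...]. A call has 1 to 12 rows; each row is the pose to reach, as a shift and turn from the pose commanded when the call began, along the tool's axes at that moment; what a row does not reach only later rows make up. A row lasts 1/12 s, in which the tool goes at most 41.7 mm and 7.16 degrees, less where a joint would pass 70% of its speed; a pose out of reach is approached as far as the arm can. A call with a gripper value outside its range is refused whole. The fingers move at their own pace and stop on an object; "newtons" is the grip in N (left out, the last holds). Time passes only in rows, so rows that repeat a pose let the fingers close. It gives the time, the measured TCP pose, the force and the opening at its end, in the units of the state.
- env.observe(): the state, without advancing time (a new reading comes with each control period).
- env.camera(name): name is "side" or "top"; returns a dict with "img" (400x640x3 uint8, red, green, blue), "intrinsics" (3x3 intrinsics, pixels), "k1" (the pictures are not rectified: a ray, as slopes to the right and down, at radius r is drawn at 1 + k1 r^2 times it, then the intrinsics apply), "world_from_camera" (4x4, takes a point from camera to world coordinates). Camera axes: x right, y down, z forward; pixel columns grow to the right and rows downward; lengths in m; the calibration is good to about 2 mm. A picture is of the moment at which its call begins. There is no depth.
- env.job_done(): hands the job in, once; it reports no verdict.
The state is a dict: "time": time; "qpos": joint angles; "joint_velocities": joint speeds; "effort": joint torques, N m; "eef_pos": TCP position; "tcp_rot": TCP orientation; "force": force on the tool from outside, world axes, zero at the start; "moment": the same for the moment, N m; "width": finger opening in m.
Only numpy, scipy, OpenCV 4.12 (cv2) and the standard library are available. Lean on these libraries where they do the work, as an engineer would, in place of code of your own. Each camera call takes 0.05 s, during which the arm holds its last target.

## Working session

There is one attempt and no reset: what is moved stays moved. The work goes in short steps, Python scripts to look and compute and a tool call to move; the robot and the scene stay as the last step left them, time stands still between calls to the robot, and variables do not carry over. Pictures are saved under pics/ and viewed, and the job is handed in when it is done.

Besides the shell and the picture viewer there is one more tool, called in YAML: its name, and indented under it one key for each argument. move_arm: Moves the arm, as the interface text tells. Its arguments: {"type":"object","properties":{"targets":{"type":"array"},"newtons":{"type":"number"}},"required":["targets"]}

```bash
ls; mkdir -p pics; python3 - <<'E'
from cell import env
import cv2,numpy as np
s=env.observe(); print({k:np.round(v,3) for k,v in s.items()})
for n in ["side","top"]:
    c=env.camera(n); cv2.imwrite(f"pics/{n}0.png",c["img"][:,:,::-1]); np.savez(f"{n}0.npz",**c)
    print(n,c["intrinsics"].tolist(),c["k1"],np.round(c["world_from_camera"],4).tolist())
E
```

```text
pics
{'time': np.float64(0.0), 'qpos': array([-8.0508e+01,  1.4082e+01,  8.9324e+01, -2.0000e-03,  7.6701e+01,
       -9.9740e+00]), 'joint_velocities': array([ 0.07 , -0.04 ,  0.047,  0.029,  0.019,  0.125]), 'effort': array([-1.0000e-03, -4.1583e+01, -3.1460e+01,  6.8000e-02,  3.3000e-02,
       -0.0000e+00]), 'eef_pos': array([ 0.217, -0.612,  0.204]), 'tcp_rot': array([-89.983,   0.106, -70.534]), 'force': array([ 0.222, -1.159,  0.413]), 'moment': array([-0.035, -0.055, -0.059]), 'width': np.float64(0.094)}
side [[420.1754946370707, 0.0, 321.2019085392218], [0.0, 420.1754946370707, 194.35725318722066], [0.0, 0.0, 1.0]] 0.025201185925070806 [[-0.8492, -0.3225, 0.4182, 0.0458], [-0.5277, 0.4859, -0.6968, 0.8693], [0.0215, -0.8124, -0.5827, 0.8523], [0.0, 0.0, 0.0, 1.0]]
top [[373.44668270580405, 0.0, 322.2433322493303], [0.0, 373.44668270580405, 193.8593902969215], [0.0, 0.0, 1.0]] -0.0055673352535172155 [[0.0104, -0.9978, 0.0653, 0.4917], [-0.9992, -0.0079, 0.0385, -0.0213], [-0.0379, -0.0656, -0.9971, 1.0236], [0.0, 0.0, 0.0, 1.0]]
```

View pics/side0.png

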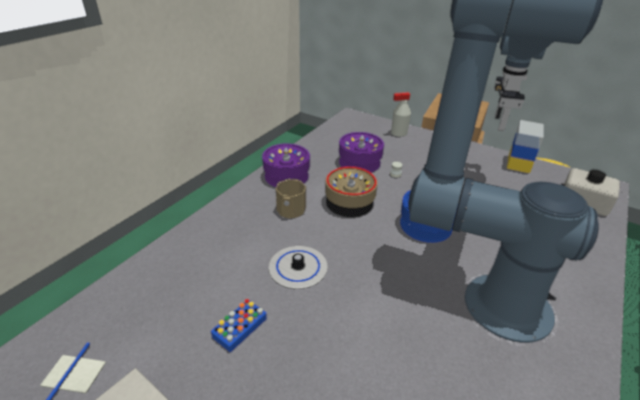

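View pics/top0.png

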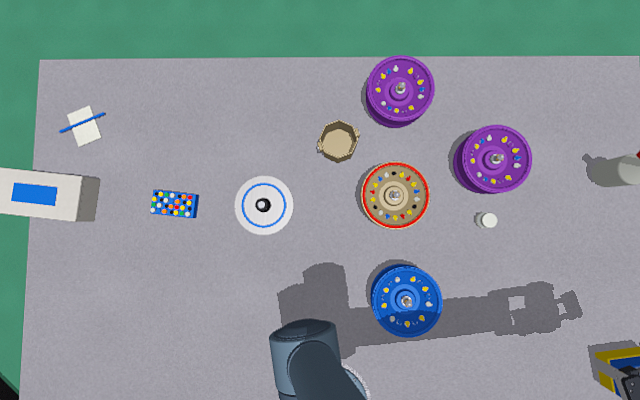

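The top view shows the lid at about (264,205) with the black knob on it. The gold rotor with its red seal is at (395,195), the bucket at (340,142), the rack at (174,204) and the grease at (487,220). The side view agrees, with the lid at (298,266) and the rotor at (351,187).

```bash
cat > h.py <<'E'
import cv2,numpy as np
def ray(c,uv):
    K=c["intrinsics"];p=np.atleast_2d(np.asarray(uv,float))
    d=(p-K[[0,1],2])/K[[0,1],[0,1]]; s=d.copy()
    for _ in range(20): s=d/(1+float(c["k1"])*(s**2).sum(1,keepdims=True))
    T=c["world_from_camera"]; return T[:3,3],np.c_[s,np.ones(len(s))]@T[:3,:3].T
def plane(c,uv,z):
    o,d=ray(c,uv); return o+d*((z-o[2])/d[:,2:])
def circ(P):
    A=np.c_[2*P[:,:2],np.ones(len(P))];x=np.linalg.lstsq(A,(P[:,:2]**2).sum(1),rcond=None)[0]
    for _ in range(5):
        r=np.hypot(*(P[:,:2]-x[:2]).T);m=abs(r-np.median(r))<0.006
        x=np.linalg.lstsq(A[m],(P[m,:2]**2).sum(1),rcond=None)[0]
    return x[:2],np.sqrt(x[2]+x[:2]@x[:2]),m.sum()
def masked(c,lo,hi,box):
    hsv=cv2.cvtColor(c["img"],cv2.COLOR_RGB2HSV); m=cv2.inRange(hsv,lo,hi)
    if lo[0]==0 and hi[0]<15: m|=cv2.inRange(hsv,(170,)+lo[1:],(180,)+hi[1:])
    k=np.zeros_like(m);x0,y0,x1,y1=box;k[y0:y1,x0:x1]=m[y0:y1,x0:x1]; return k
def pts(m): return np.argwhere(m)[:,::-1].astype(float)
E
python3 - <<'E'
from h import *
for n,bl,br in [("top",(225,165,305,245),(350,150,440,240)),("side",(262,240,335,292),(315,160,385,220))]:
    c=dict(np.load(n+"0.npz"))
    m=masked(c,(100,90,60),(130,255,255),bl); print(n,"ring",circ(plane(c,pts(m),.0065)))
    m=masked(c,(0,0,0),(180,255,60),bl); p=pts(m); print(" knob px",p.min(0),p.max(0),p.mean(0), plane(c,p.mean(0),.024))
    m=masked(c,(0,150,100),(8,255,255),br); print(" seal",circ(plane(c,pts(m),.093)))
    # plate outer
    hsv=cv2.cvtColor(c["img"],cv2.COLOR_RGB2HSV)
    x0,y0,x1,y1=bl; cv2.imwrite(f"pics/{n}_lid.png",cv2.resize(c["img"][y0:y1,x0:x1,::-1],None,fx=5,fy=5,interpolation=0))
    x0,y0,x1,y1=br; cv2.imwrite(f"pics/{n}_rot.png",cv2.resize(c["img"][y0:y1,x0:x1,::-1],None,fx=5,fy=5,interpolation=0))
E
python3 - <<'E'
import cv2,numpy as np
a=[cv2.resize(cv2.imread(f"pics/{n}.png"),(400,300)) for n in["top_lid","top_rot","side_lid","side_rot"]]
cv2.imwrite("pics/m.png",np.vstack([np.hstack(a[:2]),np.hstack(a[2:])]))
E
```

```text
top ring (array([0.52699258, 0.17964952]), np.float64(0.05848170504151828), np.int64(288))
 knob px [256. 199.] [269. 211.] [263.66315789 205.05263158] [[0.52558114 0.17500785 0.024     ]]
 seal (array([ 0.55198391, -0.16624006]), np.float64(0.07831382910828286), np.int64(560))
side ring (array([0.52921765, 0.18133801]), np.float64(0.05831939982599205), np.int64(170))
 knob px [292. 257.] [303. 269.] [297.53398058 263.66990291] [[0.52215973 0.19195039 0.024     ]]
 seal (array([ 0.55267619, -0.16228125]), np.float64(0.07842870280288501), np.int64(193))
```

View pics/m.png

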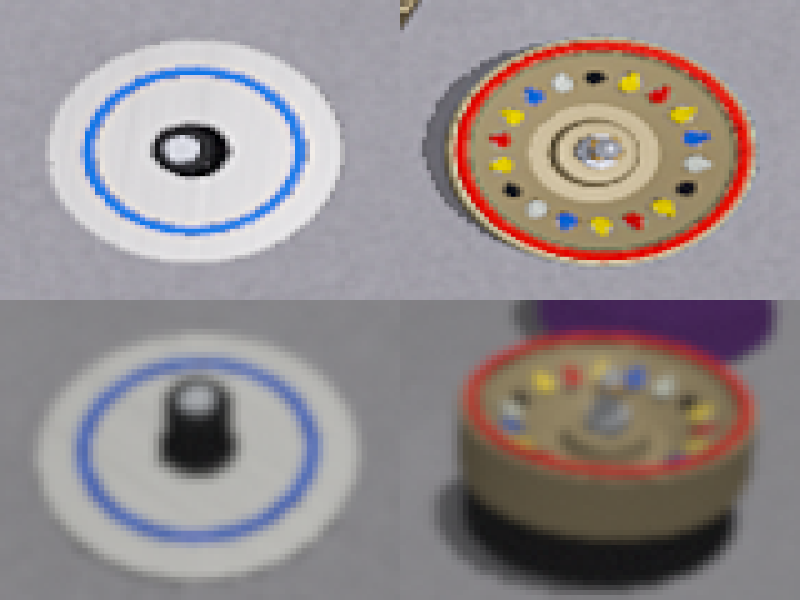

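move_arm:
  targets:
    - [[-0.322,0,0.278],[0,-1.231,0],1]
    - [[-0.322,0,0.278],[0,-1.231,0],1]
    - [[-0.322,0,0.278],[0,-1.231,0],1]
    - [[-0.322,0,0.278],[0,-1.231,0],1]
    - [[-0.322,0,0.278],[0,-1.231,0],1]
    - [[-0.322,0,0.278],[0,-1.231,0],1]
    - [[-0.322,0,0.278],[0,-1.231,0],1]
    - [[-0.322,0,0.278],[0,-1.231,0],1]
    - [[-0.322,0,0.278],[0,-1.231,0],1]
    - [[-0.322,0,0.278],[0,-1.231,0],1]
    - [[-0.322,0,0.278],[0,-1.231,0],1]
    - [[-0.322,0,0.278],[0,-1.231,0],1]

```text
time: 1.1
eef_pos: [0.3719, -0.2145, 0.2052]
tcp_rot: [-90.0, 0.0, 0.2]
force: [-0.6, -0.8, 0.2]
width: 0.0941
```

move_arm:
  targets:
    - [[0.04,0,0.1],[0,0,0],1]
    - [[0.08,0,0.2],[0,0,0],1]
    - [[0.156,0.1,0.395],[0,0,0],1]
    - [[0.156,0.1,0.395],[0,0,0],1]
    - [[0.156,0.1,0.395],[0,0,0],1]
    - [[0.156,0.1,0.395],[0,0,0],1]
    - [[0.156,0.1,0.395],[0,0,0],1]
    - [[0.156,0.1,0.395],[0,0,0],1]
    - [[0.156,0.1,0.395],[0,0,0],1]
    - [[0.156,0.1,0.395],[0,0,0],1]
    - [[0.156,0.1,0.395],[0,0,0],1]
    - [[0.156,0.1,0.395],[0,0,0],1]

```text
time: 2.1
eef_pos: [0.5281, 0.1798, 0.1032]
tcp_rot: [-90.0, 0.2, 0.1]
force: [-0.4, 0.0, 0.1]
width: 0.0941
```

```bash
python3 - <<'E'
from cell import env
import cv2,numpy as np
for n in ["side","top"]:
    c=env.camera(n); np.savez(f"{n}1.npz",**c)
    cv2.imwrite(f"pics/{n}1.png",cv2.resize(c["img"][130:330,180:500,::-1],None,fx=2.5,fy=2.5))
s=env.observe();print(s["time"],s["eef_pos"],s["tcp_rot"])
E
```

```text
2.2 [0.52784709 0.17731669 0.10457384] [-9.00486428e+01  8.70837624e-02 -5.17786039e-02]
```

View pics/top1.png

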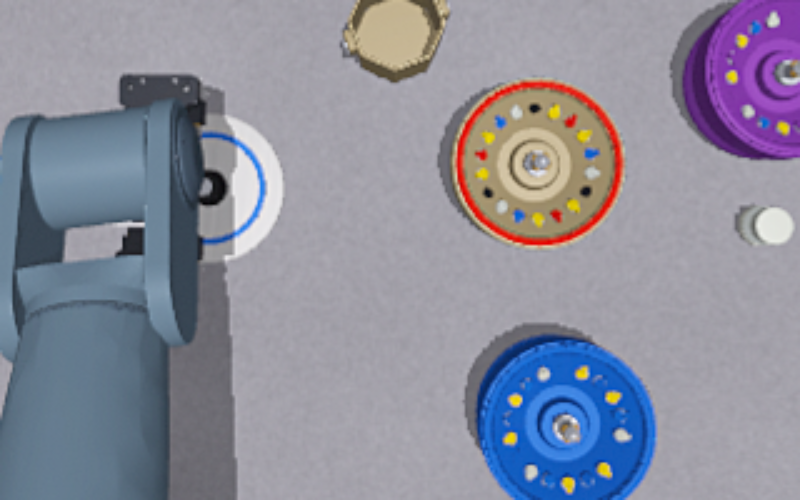

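View pics/side1.png

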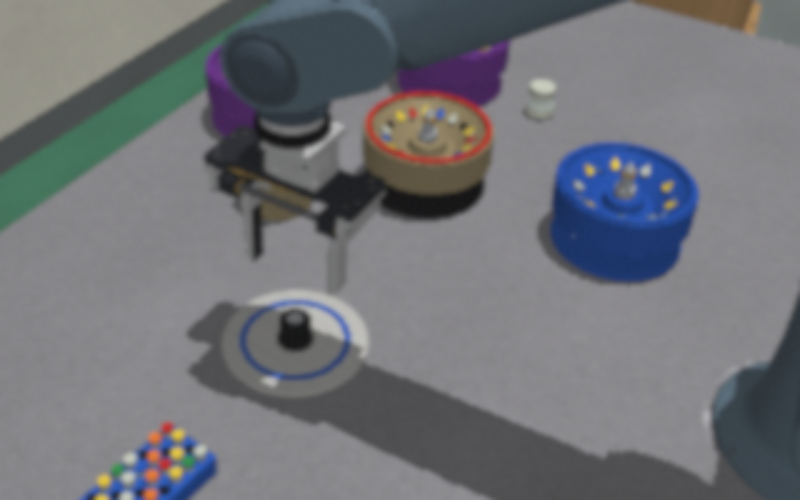

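The gripper hangs over the knob, with its fingers on either side along x. I'll go down most of the way and read the pose again.

move_arm:
  targets:
    - [[0,0.03,0.001],[0,0,0],1]
    - [[0,0.055,0.001],[0,0,0],1]
    - [[0,0.07,0.001],[0,0,0],1]
    - [[0,0.07,0.001],[0,0,0],1]
    - [[0,0.07,0.001],[0,0,0],1]
    - [[0,0.07,0.001],[0,0,0],1]

```text
time: 2.7
eef_pos: [0.5288, 0.1783, 0.037]
tcp_rot: [-90.0, -0.1, -0.1]
force: [0.0, -0.8, 0.4]
width: 0.0938
```

```bash
python3 - <<'E'
from cell import env
import cv2,numpy as np
P=[];
for i in range(6):
    c=env.camera("side"); s=env.observe(); P.append(np.r_[s["eef_pos"],s["force"]])
np.savez("side2.npz",**c)
cv2.imwrite("pics/side2.png",cv2.resize(c["img"][200:320,220:380,::-1],None,fx=5,fy=5))
print(s["time"],np.round(P,4),np.mean(P,0).round(4))
E
```

```text
3.0 [[ 0.529   0.1787  0.0373  0.7941  0.8355  0.0053]
 [ 0.529   0.1789  0.0373  0.5808  0.0622  0.5384]
 [ 0.5288  0.1791  0.0372  0.0832 -0.416  -0.2726]
 [ 0.5285  0.1793  0.0369 -0.8758 -0.1255  0.286 ]
 [ 0.5282  0.1794  0.0366  0.4122 -0.2444 -0.8063]
 [ 0.528   0.1794  0.0363 -0.4076 -0.1514 -0.3337]] [ 0.5286  0.1791  0.0369  0.0978 -0.0066 -0.0972]
```

View pics/side2.png

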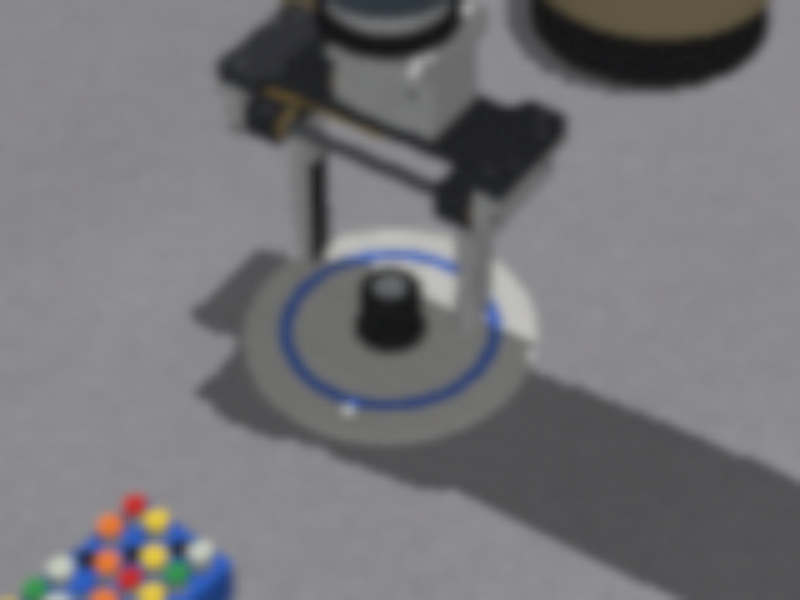

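move_arm:
  targets:
    - [[0,0.01,0.001],[0,0,0],1]
    - [[0,0.018,0.001],[0,0,0],1]
    - [[0,0.022,0.001],[0,0,0],1]
    - [[0,0.022,0.001],[0,0,0],1]
    - [[0,0.022,0.001],[0,0,0],1]
    - [[0,0.022,0.001],[0,0,0],-0.1]
    - [[0,0.022,0.001],[0,0,0],-0.1]
    - [[0,0.022,0.001],[0,0,0],-0.1]
    - [[0,0.022,0.001],[0,0,0],-0.1]
  newtons: 20

```text
time: 3.75
eef_pos: [0.5277, 0.1804, 0.0138]
tcp_rot: [-90.0, -0.0, -0.0]
force: [-0.4, -0.0, -0.5]
width: 0.0708
```

move_arm:
  targets:
    - [[0,0,0],[0,0,0],-1]
    - [[0,0,0],[0,0,0],-1]
    - [[0,0,0],[0,0,0],-1]
    - [[0,0,0],[0,0,0],-1]
    - [[0,0,0],[0,0,0],-1]
    - [[0,0,0],[0,0,0],-1]
  newtons: 50

```text
time: 4.25
eef_pos: [0.5275, 0.1804, 0.0135]
tcp_rot: [-90.0, -0.0, -0.0]
force: [0.7, 0.1, 0.9]
width: 0.0331
```

```bash
python3 - <<'E'
from cell import env
import cv2,numpy as np
c=env.camera("side"); s=env.observe()
cv2.imwrite("pics/side3.png",cv2.resize(c["img"][200:320,220:380,::-1],None,fx=5,fy=5))
print(s["time"],s["eef_pos"],s["tcp_rot"],s["force"],s["moment"],s["width"])
E
```

```text
4.3 [0.52749867 0.18039113 0.01346152] [-8.99996342e+01 -8.76006221e-03 -3.25832979e-03] [ 0.83518875 -0.03029397 -0.21411877] [-0.05438306 -0.097484   -0.03792313] 0.03304981131364075
```

View pics/side3.png

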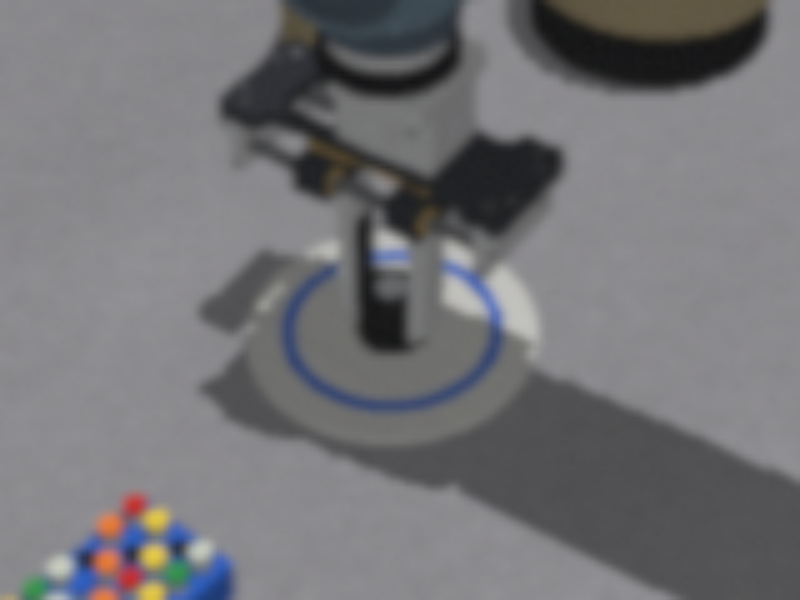

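move_arm:
  targets:
    - [[0,-0.01,0],[0,0,0],-1]
    - [[0,-0.03,0],[0,0,0],-1]
    - [[0,-0.06,0],[0,0,0],-1]
    - [[0,-0.09,0],[0,0,0],-1]
    - [[0,-0.12,0],[0,0,0],-1]
    - [[0,-0.145,0],[0,0,0],-1]
    - [[0,-0.16,0],[0,0,0],-1]
    - [[0,-0.16,0],[0,0,0],-1]
    - [[0,-0.16,0],[0,0,0],-1]

```text
time: 5.05
eef_pos: [0.5276, 0.1804, 0.1742]
tcp_rot: [-90.0, -0.1, 0.0]
force: [0.1, 0.7, -1.8]
width: 0.0327
```

```bash
python3 - <<'E'
from cell import env
import cv2,numpy as np
c=env.camera("side"); s=env.observe()
cv2.imwrite("pics/side4.png",cv2.resize(c["img"][130:330,180:500,::-1],None,fx=2.5,fy=2.5))
print(s["time"],s["eef_pos"],s["tcp_rot"],s["force"],s["moment"],s["width"])
E
```

```text
5.1 [0.52672358 0.18032398 0.17265207] [-9.00098488e+01  7.53952816e-02  3.85115482e-03] [-0.53751853 -0.13167247 -2.02335029] [-0.01361919 -0.08042696 -0.00575808] 0.032764673343589346
```

View pics/side4.png

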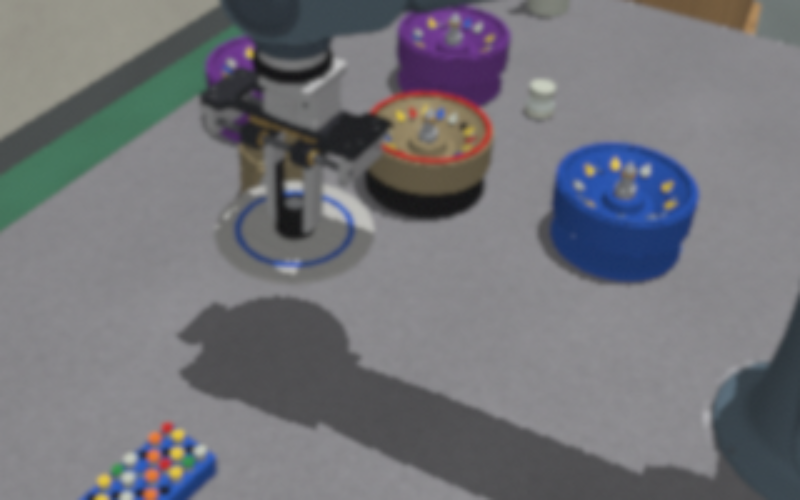

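The lid is held and looks level. Next I'll carry it over the rotor.

move_arm:
  targets:
    - [[0,0,-0.02],[0,0,0],-1]
    - [[0.005,0,-0.05],[0,0,0],-1]
    - [[0.0075,0,-0.09],[0,0,0],-1]
    - [[0.01,0,-0.13],[0,0,0],-1]
    - [[0.0125,0,-0.17],[0,0,0],-1]
    - [[0.015,0,-0.21],[0,0,0],-1]
    - [[0.0175,0,-0.25],[0,0,0],-1]
    - [[0.02,0,-0.285],[0,0,0],-1]
    - [[0.022,0,-0.315],[0,0,0],-1]
    - [[0.024,0,-0.335],[0,0,0],-1]
    - [[0.0245,0,-0.345],[0,0,0],-1]
    - [[0.0245,0,-0.345],[0,0,0],-1]

```text
time: 6.1
eef_pos: [0.551, -0.1658, 0.1715]
tcp_rot: [-89.9, 0.2, -0.1]
force: [0.1, 0.3, -0.2]
width: 0.0329
```

```bash
python3 - <<'E'
from cell import env
import cv2,numpy as np
env.camera("side")
for n in ["side","top"]:
    c=env.camera(n); np.savez(f"{n}5.npz",**c)
    cv2.imwrite(f"pics/{n}5.png",cv2.resize(c["img"][100:260,260:476,::-1],None,fx=3.7,fy=3.7))
s=env.observe()
print(s["time"],s["eef_pos"],s["tcp_rot"],s["force"],s["moment"],s["width"])
E
```

```text
6.25 [ 0.55143964 -0.16318901  0.17249698] [-8.99255937e+01  9.11360751e-02  5.64217679e-02] [-0.04403533 -0.73050192 -1.1193311 ] [-0.02105372 -0.05600939  0.00047443] 0.03307286052812356
```

View pics/side5.png

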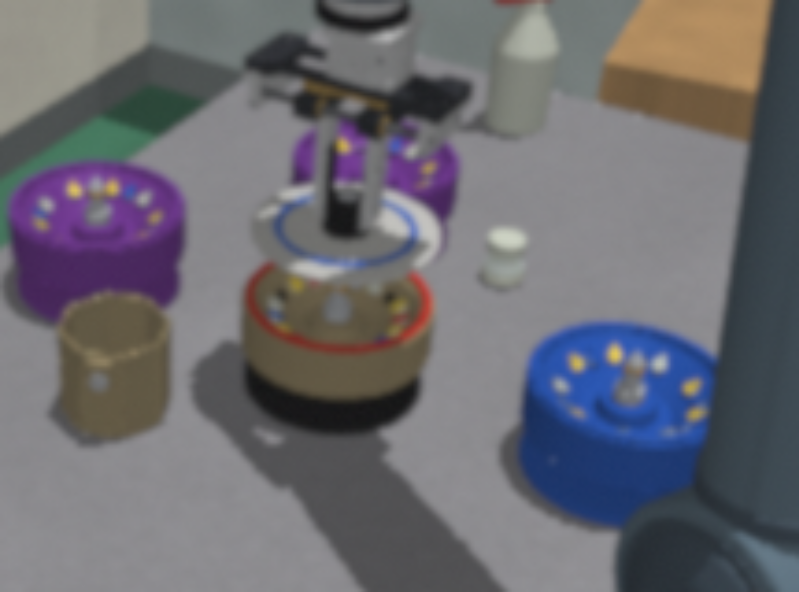

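View pics/top5.png

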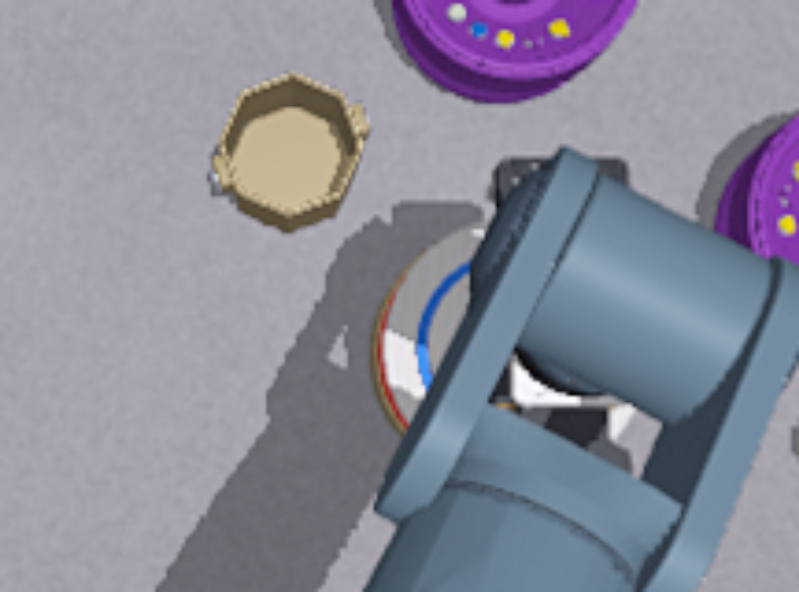

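```bash
python3 - <<'E'
from h import *
c=dict(np.load("side5.npz"))
m=masked(c,(100,90,60),(130,255,255),(325,145,382,178)); p=pts(m);print(p.min(0),p.max(0))
print("ring side",circ(plane(c,p,.1645)))
# seal outer/both edges: seal near points
m=masked(c,(0,120,80),(10,255,255),(315,160,385,220)); print("seal now",circ(plane(c,pts(m),.093)))
c0=dict(np.load("side0.npz"))
m=masked(c0,(0,120,80),(10,255,255),(315,160,385,220)); P=plane(c0,pts(m),.093);print("seal0",circ(P))
# Seal from top half/bottom half outer edge stats
cc,r,_=circ(P);d=P[:,:2]-cc;a=np.degrees(np.arctan2(d[:,1],d[:,0]));rr=np.hypot(*d.T)
for k in range(-180,180,45):
    s=(a>=k)&(a<k+45);print(k,s.sum(),rr[s].mean().round(4),rr[s].max().round(4),rr[s].min().round(4))
ct=dict(np.load("top5.npz"))
m=masked(ct,(100,140,60),(125,255,255),(370,165,392,210)); p=pts(m)
print("top ring pts",len(p)); P=plane(ct,p,.1645)[:,:2]
from scipy.optimize import least_squares
print(least_squares(lambda x:np.hypot(*(P-x).T)-.0584,[.55,-.165],loss="soft_l1",f_scale=.001).x)
# stud in both
for n,uv in [("top",(395,195)),("side",(351,183))]:
    c=dict(np.load(n+"0.npz")); print(n,plane(c,uv,.115))
E
```

```text
[334. 154.] [372. 171.]
ring side (array([ 0.5508559 , -0.16252888]), np.float64(0.05792811453643279), np.int64(53))
seal now (array([ 0.55100656, -0.1591155 ]), np.float64(0.07740453288358193), np.int64(198))
seal0 (array([ 0.55168039, -0.1603503 ]), np.float64(0.07808058880510339), np.int64(291))
-180 38 0.0757 0.0827 0.0565
-135 38 0.0788 0.0865 0.0728
-90 41 0.0794 0.0872 0.0728
-45 44 0.0687 0.0874 0.0284
0 30 0.0777 0.0822 0.0725
45 43 0.0779 0.0838 0.0689
90 63 0.077 0.0849 0.0672
135 43 0.0772 0.0837 0.0564
top ring pts 91
[ 0.54968409 -0.1642225 ]
top [[ 0.54975027 -0.16257826  0.115     ]]
side [[ 0.52923998 -0.11598793  0.115     ]]
```

move_arm:
  targets:
    - [[0.001,0.01,0],[0,0,0],-1]
    - [[0.001,0.02,0],[0,0,0],-1]
    - [[0.001,0.03,0],[0,0,0],-1]
    - [[0.001,0.036,0],[0,0,0],-1]
    - [[0.001,0.036,0],[0,0,0],-1]
    - [[0.001,0.036,0],[0,0,0],-1]

```text
time: 6.75
eef_pos: [0.5525, -0.1642, 0.1366]
tcp_rot: [-90.0, 0.1, 0.0]
force: [1.2, 0.1, -1.0]
width: 0.033
```

```bash
python3 - <<'E'
from cell import env
from h import *
P=[]
for i in range(4):
    c=env.camera("side"); s=env.observe(); P.append(np.r_[s["eef_pos"],s["force"],s["moment"]])
np.savez("side6.npz",**c)
cv2.imwrite("pics/side6.png",cv2.resize(c["img"][120:240,290:450,::-1],None,fx=5,fy=5))
print(s["time"],np.mean(P,0).round(4))
m=masked(c,(100,90,60),(130,255,255),(320,145,382,190)); p=pts(m);print(p.min(0),p.max(0))
print("ring side",circ(plane(c,p,P[-1][2]-.014+.0065)))
m=masked(c,(0,120,80),(10,255,255),(315,160,385,220)); print("seal now",circ(plane(c,pts(m),.093)))
E
```

```text
6.95 [ 0.5532 -0.1647  0.1378 -0.1084  0.2069 -1.3458 -0.0548 -0.0887  0.0085]
[333. 162.] [370. 180.]
ring side (array([ 0.55314018, -0.16266225]), np.float64(0.0578055113216657), np.int64(53))
seal now (array([ 0.55049433, -0.15788345]), np.float64(0.07677732778529213), np.int64(161))
```

View pics/side6.png

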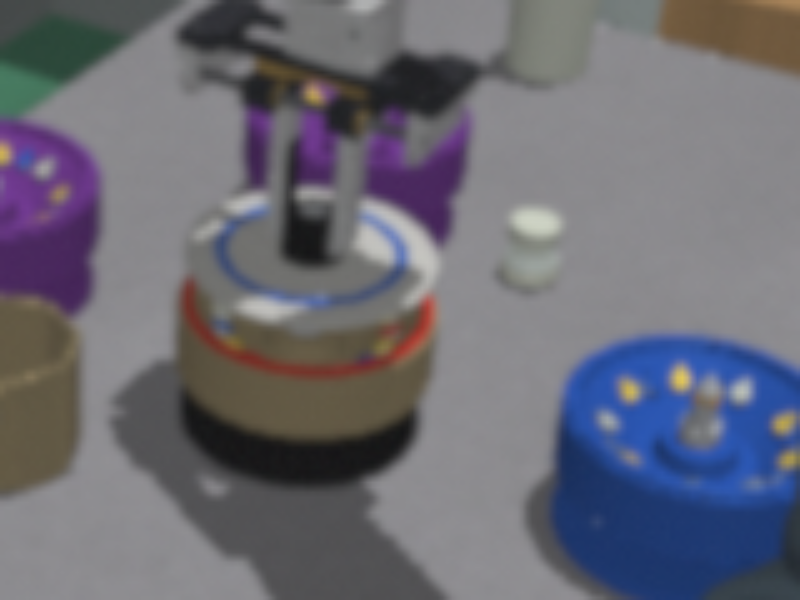

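Allowing for perspective, the lid is within about 1 mm of the rotor across the image, though the depth direction is less certain. I'll lower it in small steps and watch the lateral force.

move_arm:
  targets:
    - [[0,0.004,0],[0,0,0],-1]
    - [[0,0.008,0],[0,0,0],-1]
    - [[0,0.011,0],[0,0,0],-1]
    - [[0,0.013,0],[0,0,0],-1]
    - [[0,0.013,0],[0,0,0],-1]

```text
time: 7.37
eef_pos: [0.5525, -0.1644, 0.1236]
tcp_rot: [-90.0, 0.1, -0.0]
force: [0.2, 0.3, -0.3]
width: 0.033
```

move_arm:
  targets:
    - [[0,0.001,0],[0,0,0],-1]
    - [[0,0.002,0],[0,0,0],-1]
    - [[0,0.003,0],[0,0,0],-1]
    - [[0,0.003,0],[0,0,0],-1]

```text
time: 7.7
eef_pos: [0.5528, -0.1646, 0.1213]
tcp_rot: [-90.0, 0.0, 0.0]
force: [-0.7, 0.3, -0.6]
width: 0.033
```

```bash
cat > rd.py <<'E'
from cell import env
import numpy as np,sys
P=[]
for i in range(5):
    c=env.camera("side"); s=env.observe(); P.append(np.r_[s["eef_pos"],s["force"],s["moment"]])
print(s["time"],np.mean(P,0).round(4),s["tcp_rot"].round(2),s["width"].round(4))
if len(sys.argv)>1:
    import cv2; cv2.imwrite(f"pics/{sys.argv[1]}.png",cv2.resize(c["img"][120:240,290:450,::-1],None,fx=5,fy=5))
E
python3 rd.py
```

```text
Traceback (most recent call last):
  File "rd.py", line 6, in <module>
    print(s["time"],np.mean(P,0).round(4),s["tcp_rot"].round(2),s["width"].round(4))
                                                                ^^^^^^^^^^^^^^^^
AttributeError: 'float' object has no attribute 'round'
```

move_arm:
  targets:
    - [[0,0.0005,0],[0,0,0],-1]
    - [[0,0.001,0],[0,0,0],-1]
    - [[0,0.0015,0],[0,0,0],-1]
    - [[0,0.002,0],[0,0,0],-1]
    - [[0,0.002,0],[0,0,0],-1]

```text
time: 8.37
eef_pos: [0.5529, -0.1646, 0.1193]
tcp_rot: [-90.0, 0.0, 0.0]
force: [0.2, -0.8, -2.0]
width: 0.0332
```

```bash
sed -i 's/s\["width"\].round(4)/round(float(s["width"]),4)/' rd.py; python3 rd.py
```

```text
8.6167 [ 0.5529 -0.1646  0.1194  0.2465  0.012  -1.3589 -0.031  -0.0773  0.0097] [-90.  -0.   0.] 0.0332
```

move_arm:
  targets:
    - [[0,0.0005,0],[0,0,0],-1]
    - [[0,0.001,0],[0,0,0],-1]
    - [[0,0.0015,0],[0,0,0],-1]
    - [[0,0.0015,0],[0,0,0],-1]

```text
time: 8.95
eef_pos: [0.553, -0.1647, 0.1179]
tcp_rot: [-90.0, -0.0, -0.0]
force: [0.3, -0.6, -2.0]
width: 0.0331
```

```bash
python3 rd.py side7
```

```text
9.2 [ 0.553  -0.1646  0.118   0.1782 -0.1604 -0.9359 -0.0875 -0.1113  0.0141] [-90.  -0.   0.] 0.033
```

View pics/side7.png

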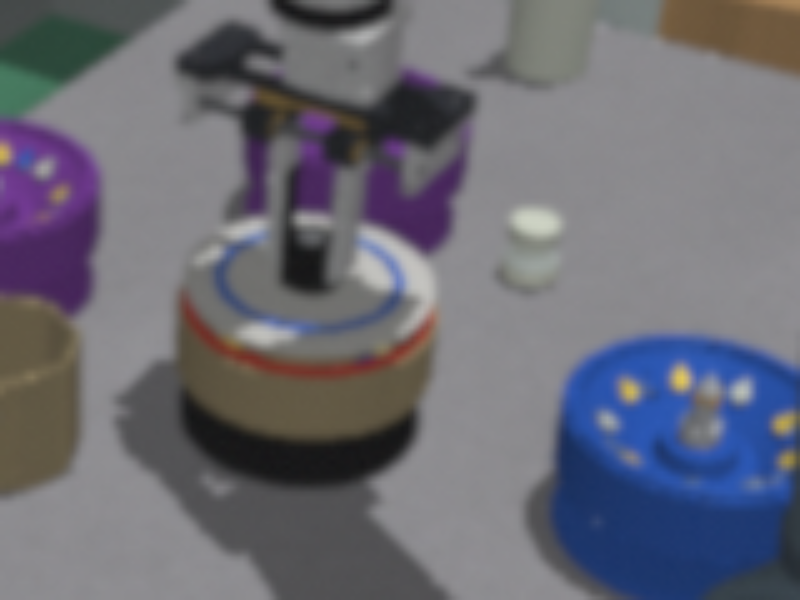

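move_arm:
  targets:
    - [[0,0.0005,0],[0,0,0],-1]
    - [[0,0.001,0],[0,0,0],-1]
    - [[0,0.0015,0],[0,0,0],-1]
    - [[0,0.002,0],[0,0,0],-1]
    - [[0,0.0025,0],[0,0,0],-1]
    - [[0,0.003,0],[0,0,0],-1]
  newtons: 60

```text
time: 9.7
eef_pos: [0.5536, -0.1654, 0.1165]
tcp_rot: [-90.1, -0.1, 0.0]
force: [-1.6, -1.5, 8.5]
width: 0.0327
```

```bash
python3 rd.py
```

```text
9.95 [ 0.5536 -0.1654  0.1165 -1.6778 -1.7697  6.5856 -0.4294  0.2874 -0.0189] [-9.01e+01 -8.00e-02  1.00e-02] 0.0328
```

move_arm:
  targets:
    - [[-0.0005,0.0005,-0.0005],[0,0,0],-1]
    - [[-0.0005,0.001,-0.0005],[0,0,0],-1]
    - [[-0.0005,0.0015,-0.0005],[0,0,0],-1]
    - [[-0.0005,0.002,-0.0005],[0,0,0],-1]
    - [[-0.0005,0.002,-0.0005],[0,0,0],-1]

```text
time: 10.37
eef_pos: [0.5539, -0.1658, 0.1159]
tcp_rot: [-90.1, -0.2, 0.0]
force: [-2.4, 0.5, 12.4]
width: 0.0329
```

```bash
python3 rd.py
```

```text
10.6167 [ 5.53900e-01 -1.65800e-01  1.15900e-01 -2.16940e+00  5.76300e-01
  1.25531e+01  4.82000e-02  3.85300e-01  2.30000e-03] [-90.09  -0.18   0.  ] 0.0331
```

move_arm:
  targets:
    - [[-0.0005,0.0005,0],[0,0,0],-1]
    - [[-0.0005,0.001,0],[0,0,0],-1]
    - [[-0.0005,0.0015,0],[0,0,0],-1]
    - [[-0.0005,0.0015,0],[0,0,0],-1]

```text
time: 10.95
eef_pos: [0.5539, -0.1659, 0.1149]
tcp_rot: [-90.1, -0.3, 0.0]
force: [-1.9, -0.2, 12.8]
width: 0.033
```

```bash
python3 rd.py
```

```text
11.2 [ 0.5538 -0.1658  0.1146 -1.2436  0.2288 11.8955  0.0317  0.1747 -0.012 ] [-90.09  -0.24  -0.  ] 0.0328
```

Past the peak: the force is starting to fall. I'll go on through the click.

move_arm:
  targets:
    - [[0,0.0005,0],[0,0,0],-1]
    - [[0,0.001,0],[0,0,0],-1]
    - [[0,0.0015,0],[0,0,0],-1]
    - [[0,0.002,0],[0,0,0],-1]
    - [[0,0.0025,0],[0,0,0],-1]
    - [[0,0.0025,0],[0,0,0],-1]

```text
time: 11.7
eef_pos: [0.5523, -0.1651, 0.1079]
tcp_rot: [-90.0, -0.1, -0.0]
force: [5.2, -2.6, -4.3]
width: 0.0327
```

```bash
python3 rd.py
```

```text
11.95 [ 0.5523 -0.1651  0.1079  5.1608 -2.513  -4.4249 -0.4589 -1.0901 -0.0099] [-9.e+01 -8.e-02 -2.e-02] 0.033
```

It has clicked: z dropped to about the seat height and the noses now pull the lid down. I'll relieve the lateral force and press onto the seal.

move_arm:
  targets:
    - [[0.0005,0.0005,0],[0,0,0],-1]
    - [[0.001,0.001,-0.0005],[0,0,0],-1]
    - [[0.001,0.0015,-0.0005],[0,0,0],-1]
    - [[0.001,0.002,-0.0005],[0,0,0],-1]
    - [[0.001,0.0025,-0.0005],[0,0,0],-1]
    - [[0.001,0.003,-0.0005],[0,0,0],-1]
    - [[0.001,0.003,-0.0005],[0,0,0],-1]

```text
time: 12.53
eef_pos: [0.5526, -0.1653, 0.1062]
tcp_rot: [-90.0, 0.1, 0.0]
force: [-3.6, 2.7, 3.5]
width: 0.0328
```

```bash
python3 rd.py
```

```text
12.7833 [ 0.5527 -0.1654  0.1062 -2.9786  2.1515  5.1014  0.3124  0.4503  0.0189] [-8.998e+01  3.000e-02  0.000e+00] 0.0332
```

move_arm:
  targets:
    - [[-0.0003,0.0005,0.0002],[0,0,0],-1]
    - [[-0.0003,0.001,0.0002],[0,0,0],-1]
    - [[-0.0003,0.0015,0.0002],[0,0,0],-1]
    - [[-0.0003,0.002,0.0002],[0,0,0],-1]
    - [[-0.0003,0.002,0.0002],[0,0,0],-1]
    - [[-0.0003,0.002,0.0002],[0,0,0],-1]

```text
time: 13.28
eef_pos: [0.5528, -0.1655, 0.1051]
tcp_rot: [-90.0, -0.0, 0.0]
force: [-4.0, 3.1, 9.6]
width: 0.0332
```

```bash
python3 rd.py side8
```

```text
13.5333 [ 0.5528 -0.1655  0.1051 -4.5859  2.46    9.9115  0.4857  0.8497 -0.0209] [-90.01  -0.     0.  ] 0.0329
```

View pics/side8.png

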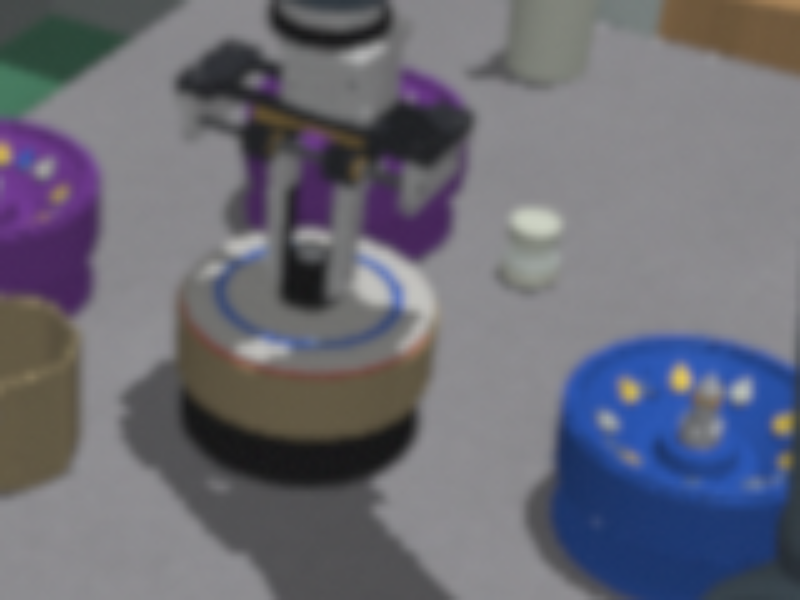

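move_arm:
  targets:
    - [[-0.0005,0,0.0003],[0,0,0],-1]
    - [[-0.0005,0,0.0003],[0,0,0],-1]
    - [[-0.0005,0,0.0003],[0,0,0],-1]
    - [[-0.0005,0,0.0003],[0,0,0],-1]
    - [[-0.0005,0,0.0003],[0,0,0],-1]
    - [[-0.0005,0,0.0003],[0,0,0],-1]

```text
time: 14.03
eef_pos: [0.5528, -0.1655, 0.1052]
tcp_rot: [-90.0, -0.1, 0.0]
force: [-1.9, 2.6, 9.1]
width: 0.0328
```

```bash
python3 rd.py
```

```text
14.2833 [ 0.5528 -0.1655  0.1053 -3.2769  1.7287  9.1647  0.3515  0.6334  0.018 ] [-9.005e+01 -8.000e-02  1.000e-02] 0.0327
```

The lid is steady, with a push of about 10.5 N plus its weight and the snap. I'm handing it in.

```bash
python3 - <<'E'
from cell import env
print(env.job_done()); s=env.observe(); print(s["time"],s["eef_pos"],s["force"],s["width"])
E
```

```text
the job is handed in; nothing more can be done
None
the job is handed in; nothing more can be done
```

I picked up the lid by its knob, set it over the stud, pressed it through the click and handed the job in with the arm still holding it down. The hand-in gives no verdict, and no state could be read afterwards.

- **Click:** the push peaked at about 14 N. The tool then dropped from 115 to 108 mm, which is seat height, and the noses pulled the lid down.
- **Final hold (readings just before hand-in, at 14.3 s):**
  - The push was about 10.5 N, plus the lid's weight and the snap pull.
  - The tool was about 2.7 mm below its height at the seat, so the seal is nearly fully squeezed, somewhere around 12 to 14 N by its stiffness.
  - The tool was level within 0.1° and the grip was steady, set to 60 N.
- **Leftover side force:** about 3–4 N remained at the wrist. It fell with small corrections but did not reach zero.
- **Camera disagreement:** the two cameras differed by about 4 mm on the rotor's position in y. I centred the lid by the funnel, the stud and the force readings instead. The last side picture showed it seated concentrically on the rotor.
- **Bucket, rack and grease:** I sent nothing near them. The last pictures show no sign of contact, but the rack was outside the final crops and I did not measure any of their positions at the end.

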